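# Lift the boiler-cabinet door off its sprung hinge pin and hang it in the door rest

## Robot

A 6-joint arm with a two-finger parallel gripper is mounted at the origin on the work surface. World frame = base frame: x ahead of the robot, y to its left, z up, the work surface at z = 0. Lengths are in m, angles in degrees, forces in N, time in s.
With the tool pointing down it reaches from about 0.35 to 0.875 m from the base axis. Payload 4.2 kg.
Tool frame: the origin (TCP) lies at the very end of the fingers, on their centre line; the grasp point (between the pads) lies 19 mm behind it (r.grip_point_offset is the distance from the TCP to the grasp point, in m); z points along the fingers, y is the line along which they close (so a half turn about z gives the same grasp; the last joint's range is limited). The gripper opens to 87 mm and grips with 3 to 60 N. Pads are 19 mm wide; open, the fingers measure 117 mm over their backs; the gripper's body (75 mm by 190 mm) begins 51 mm behind the grasp point.
Start: joints at [-51.188, 22.042, 0.453, 0, -68.411, -14.817], TCP at [0.254, -0.571, 0.223] pointing down, gripper open.
Joint ranges: [-179.83, 179.83], [-69.29, 118.12], [-61.27, 80.66], [-181.25, 117.63], [-171.15, -9.14], [-177.46, 177.46]. Speed limits (degrees/s): [159.86, 159.86, 180, 180, 180, 180].

## Interface

Orientations are given as a 3x3 rotation matrix whose columns are the frame's x, y, z axes.
In Python, from station import r, cams gives the robot as it stands. The module is installed in compiled form; this text tells all that it offers.
- The arm moves only by the shell command python3 -m handwheel 'ROWS'. ROWS is JSON, a list that holds one entry, the list of rows, each a list of 7 numbers: the turn, a rotation vector about the tool's x, y, z in units of 6 degrees (1.0 is 6 degrees), then the shift along the tool's x, y, z in m, then the finger opening in m, from 0 to 0.087. In form: [[[ax, ay, az, x, y, z, jaw], ...]]. A call has 1 to 12 rows; each row shifts and turns the commanded pose from where the row before left it, along the tool's axes as they then stand; what a row does not reach is not made up. A row lasts 1/10 s, in which the tool goes at most 50 mm and 8.59 degrees, less where a joint would pass 70% of its speed; a pose out of reach is approached as far as the arm can. A call with a gripper value outside its range is refused whole. The fingers move at their own pace and stop on an object; the grip force is fixed at half the most. Time passes only in rows, so rows that do not move let the fingers close. It gives the time, the measured TCP pose, the force, the opening and the grip force at its end, in the units of the state.
- r.sense(): the state, without advancing time (a new reading comes with each control period).
- cams.capture(name): name is "scene" or "top" or "wrist"; returns the picture (400x640x3 uint8, red, green, blue); there is no depth.
- cams.get_calibration(name): a dict with "camera_matrix" (3x3 intrinsics, pixels), "rvec" (rotation vector, rad) and "tvec" (3), from world to camera coordinates, as OpenCV has them; the wrist camera has in their place "T_tool_cam" (4x4, takes a point from camera to tool coordinates, whose origin is the TCP and whose axes are the flange's). Camera axes: x right, y down, z forward; pixel columns grow to the right and rows downward; lengths in m; the calibration is good to about 2 mm. The wrist camera is an equidistant fisheye: a pixel r from the principal point sees the ray r / f radians off the axis. A picture is of the moment at which its call begins: read the wrist's pose just before it. get_calibration takes no time and is no camera call.
- r.finish_job(): hands the job in; it is judged then, once.
The state is a dict: "time_s": time; "joints": joint angles; "joint_velocities": joint speeds; "effort": joint torques, N m; "tcp_pos": TCP position; "ee_rot": TCP orientation; "wrist_force": force on the tool from outside, world axes, zero at the start; "moment": the same for the moment, N m; "gripper_width": opening from 0.0 (shut) to 1.0 (fully open); "gripper_force": force on a finger pad.
Only numpy, scipy, OpenCV 4.12 (cv2) and the standard library are available. Lean on these libraries where they do the work, as an engineer would, in place of code of your own. Each camera call takes 0.05 s, during which the arm holds its last target. There are 200 camera calls.

## Task

Take the ajar door off the little cabinet: draw the sprung hinge pin above the door fully up, then lift the door straight up out of its lower socket, bring it out to the front, and gently drop it into the bore of the door rest, feeling for the bore without forcing, so that it stands fully home, upright and lengthways on the rest's block. Then press the hinge pin fully back down, and leave everything else lying where it is.

Things in the scene. Friction and masses are not known exactly. Their poses are not given: they have to be found in the camera images.
- cabinet: Small fixed teak cabinet. Origin: on the work surface under the upright hinge axis; +x into the cabinet (open front faces -x), doorway from the hinge towards -y. Plinth 30 mm high (x -100..160, y -185..30 mm), which the door stands on, with a bore 14.5 mm wide on the hinge axis for the door's pintle. Carcass x 25..155, y -180..25 mm, roof at 120 mm.
- bracket_arm (a point): Middle of the top of the brass hinge bracket's arm, on the hinge axis, 176 mm above the work surface. The arm is 26 mm wide and 12 mm thick, reaches 15 mm in front of the axis, and is held by a post on the roof, 45 to 67 mm behind the axis. Its underside is 34 mm above the hinge block of the standing door.
- pin_knob (a point): Centre of the knob of the hinge pin: an upright brass cylinder 22 mm in diameter, 36 mm tall, on an 8 mm steel pin through the bracket arm. With the pin down the centre stands 208 mm above the work surface and the knob's lower end 14 mm above the bracket arm; it moves with the pin.
- pin (a joint): Height of the hinge pin, m: 0 = fully down, its tip 10 mm deep in the 11 mm bore on top of the door's hinge block; 0.042 = fully up against its stop, tip 32 mm above the standing door. A spring draws it down, a friction collar keeps it wherever it is left; raising it takes about 5 to 7 N, pressing it down 1 to 4 N.
- door: Loose teak door, 0.28 to 0.44 kg, 16 mm thick, with a brass hinge block 26 x 26 x 100 mm. Origin: on the hinge axis at the underside; panel towards -y (to -155 mm), 98 mm tall. It starts standing on the plinth, swung open 0.15 to 0.42 rad. With the pin up it can be lifted 20 to 30 mm, then drawn out to the front (cabinet -x) from under the bracket arm.
- door_grip (a point): Centre of the grip tab on the door's top edge, near the door's centre of mass: 16 mm thick (along door x), 50 mm long (along door y), standing 36 mm above the panel; 75 mm from the hinge axis and 116 mm above the door's underside.
- door_pintle (a point): Lower tip of the steel pintle under the door's hinge block: 12 mm in diameter (blunt, tip edge barely broken), 18 mm long below the door's underside; 75 mm along door +y from the grip tab's centre and 134 mm below it. It starts in the plinth's bore.
- rest: Door rest, fixed: an iron plate 100 x 230 x 8 mm (x -50..50, y -190..40 mm) bearing a pale wooden block 60 mm wide and 200 mm long, top 42 mm above the work surface, reaching from 25 mm on the +y side of its bore to 175 mm on the -y side. Origin: on the work surface under the mark (two steel studs on the plate at y = 0). The door's panel goes towards -y.
- rest_mark (a point): Nominal place of the bore, level with the block's top; axes as the rest. The block was fastened by eye: the real bore, a slot 20 mm across (x) but only 14.5 mm along y, 34 mm deep, is centred on the block's middle line (x = 0) but anywhere up to 14 mm from here to +y or -y. Seated, the door's underside lies on the block's top, the pintle tip 18 mm below it.
- gauge: Bystander: steel pressure gauge lying face up, 64 mm across, 27 mm tall.
- flange: Bystander: cast brass pump flange, 75 mm square, 32 mm tall.
- draincock: Bystander: iron drain cock, 59 mm tall.
- spanner: Bystander: steel spanner 150 mm long, lying flat.
- tin: Bystander: tin 66 mm across, 90 mm tall.
- collar: Bystander: copper collar 44 mm across, 20 mm tall.
- plug: Bystander: brass plug 26 mm across, 18 mm tall, standing on the cabinet's roof at its rear.
Not all that is in view belongs to the job. There is more than one size of the door; the one meant has the size given above.

How it is judged (in metres and radians):
On the way, in this order (a step that is already met when the one before it is completed fails the run):
1. the hinge pin is drawn up, the door still in its lower socket (value of joint pin above 0.036 m and distance between door and cabinet below 0.04 m), for 0.2 s.
2. the door is off, clear of the hinge (horizontal distance between door and cabinet above 0.08 m), for 0.1 s.
3. the door's pintle is home in the rest's bore (horizontal distance between door_pintle and rest_mark below 0.02 m and z of door_pintle in the frame of rest_mark below -0.0145 m), for 0.2 s.
At the end, for the whole second after the job is handed in: The door stands at rest in the door rest: pintle tip at least 14.5 mm below the block's top and within 20 mm of the mark sideways, upright within 0.09 rad, lengthways along the block within 0.25 rad; and the hinge pin is back down within 4 mm of its lower stop (all of step 3 and value of joint pin below 0.004 m and angle between door's own z axis and vertical below 0.09 rad and angle between the y axis of door and the y axis of rest, either way round below 0.25 rad and linear speed of door below 0.02 m/s); the robot touches nothing.
It fails at once if the door is pressed on the rest with more than 40 N (contact force between door and rest above 40 N).
It fails at once if the door is forced against the cabinet or its pin with more than 40 N (contact force between door and cabinet above 40 N).
It fails at once if a bystander is moved more than 30 mm (distance of any of gauge, flange, draincock, spanner, tin, collar, plug from where it was at the start of the episode above 0.03 m).
It also fails if it takes over 72 s, if anything falls off the work surface, if the arm or the gripper's body presses on something with over 40 N, if the wrist force passes 120 N, or if a joint passes its speed limit or range.

## Working session

There is one attempt and no reset: what is moved stays moved. The work goes in short steps, Python scripts to look and compute and a shell command to move; the robot and the scene stay as the last step left them, time stands still between calls to the robot, and variables do not carry over. Pictures are saved under pics/ and viewed, at most 11 in all, crops included, and the job is handed in when it is done.

```bash
mkdir -p pics; cat > h.py <<'E'
from station import r, cams
import numpy as np, cv2
def snap(n,f):
    im=cams.capture(n); cv2.imwrite('pics/'+f,im[:,:,::-1]); return im
def ray(n,u,v):
    c=cams.get_calibration(n);K=np.array(c["camera_matrix"]);R,_=cv2.Rodrigues(np.array(c["rvec"]));t=np.array(c["tvec"]).ravel()
    return -R.T@t, R.T@np.linalg.inv(K)@np.array([u,v,1.])
def atz(n,u,v,z):
    o,d=ray(n,u,v); return o+d*(z-o[2])/d[2]
def proj(n,P):
    c=cams.get_calibration(n)
    return cv2.projectPoints(np.array(P,float).reshape(-1,1,3),np.array(c["rvec"],float),np.array(c["tvec"],float),np.array(c["camera_matrix"],float),None)[0].reshape(-1,2)
E
python3 - <<'E'
from h import *
snap("scene","s0.png");snap("top","t0.png")
for n in("scene","top"):print(n,ray(n,320,200))
print(r.sense()); print(cams.get_calibration("wrist"))
E
```

```text
scene (array([1.32745415, 0.58653262, 0.94337005]), array([-0.64110661, -0.39111146, -0.66075911]))
top (array([0.36240065, 0.12263342, 1.2856579 ]), array([ 0.14511976, -0.03150795, -0.98891655]))
{'time_s': 0.1, 'joints': array([-5.11869242e+01,  2.20867260e+01,  3.89037653e-01, -2.47637410e-02,
       -6.84112934e+01, -1.48172178e+01]), 'joint_velocities': array([-0.10221657, -0.2058829 ,  0.16320308,  0.22897624, -0.07727848,
       -0.02037634]), 'effort': array([-2.66614670e-04, -3.91689956e+01,  1.87935501e+01,  4.23191831e+00,
        1.34953854e-02, -7.62495893e-05]), 'tcp_pos': array([ 0.25397735, -0.57049323,  0.22157628]), 'ee_rot': array([[-9.13639631e-01, -4.06524109e-01, -8.79024849e-04],
       [-4.06525048e-01,  9.13637991e-01,  1.73397011e-03],
       [ 9.82098410e-05,  1.94156943e-03, -9.99998110e-01]]), 'wrist_force': array([ 0.06852445,  0.91900128, -0.46801459]), 'moment': array([-0.01733889, -0.01326799, -0.04671463]), 'gripper_force': 0.0, 'gripper_width': 1.0029194762732287}
{'camera_matrix': array([[309.70691629,   0.        , 318.57378246],
       [  0.        , 309.70691629, 196.29255056],
       [  0.        ,   0.        ,   1.        ]]), 'T_tool_cam': array([[-3.28488390e-04, -9.56657508e-01, -2.91215219e-01,
         7.93072460e-02],
       [ 9.99999383e-01, -5.22709886e-06, -1.11081984e-03,
         2.53988397e-04],
       [ 1.06115193e-03, -2.91215405e-01,  9.56656920e-01,
        -1.61860695e-01],
       [ 0.00000000e+00,  0.00000000e+00,  0.00000000e+00,
         1.00000000e+00]])}
```

View pics/s0.png

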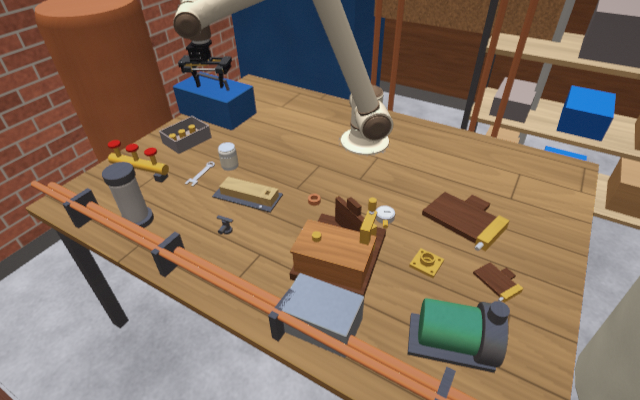

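View pics/t0.png

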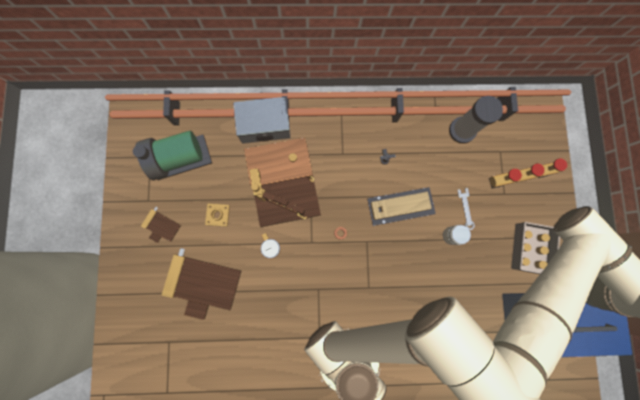

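The scene picture shows the door candidates: the standing door in the cabinet at scene (348,213) / top (285,203); a large loose door lying at scene (465,215) / top (203,285); a small loose door at scene (497,280) / top (162,225). By the description I choose the standing one in the cabinet. The rest is at scene (248,192) / top (402,206), and the knob at scene (372,204) / top (255,175). A close crop follows to check the choice.

```bash
python3 - <<'E'
import cv2
t=cv2.imread('pics/t0.png');s=cv2.imread('pics/s0.png')
cv2.imwrite('pics/c1.png',cv2.resize(t[135:230,240:440],None,fx=4,fy=4,interpolation=cv2.INTER_CUBIC))
cv2.imwrite('pics/c2.png',cv2.resize(s[170:290,205:405],None,fx=4,fy=4,interpolation=cv2.INTER_CUBIC))
E
```

```text
(no output)
```

View pics/c1.png

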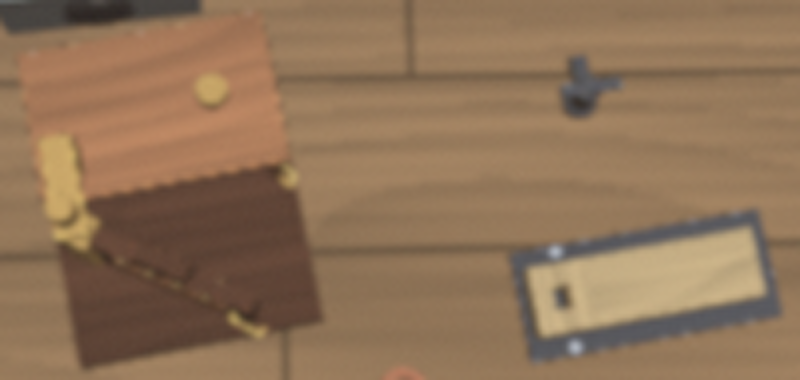

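View pics/c2.png

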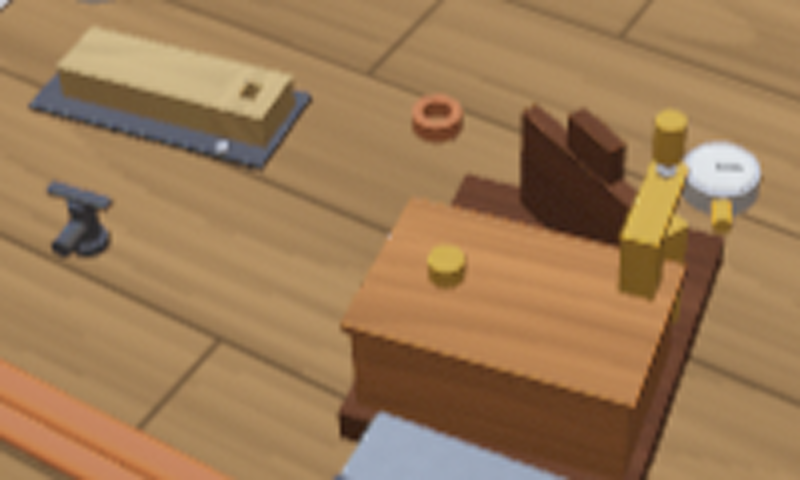

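The crops confirm it: the door stands in the cabinet, with its tab at c2 (597,140), the knob at c2 (670,130), and the rest with its bore at c1 (562,297) / c2 (251,91). Next I fit the poses from these corners.

```bash
cat > fit.py <<'E'
from h import *
from scipy.optimize import least_squares as LS
T=lambda u,v:("top",240+u/4,135+v/4)
S=lambda u,v:("scene",205+u/4,170+v/4)
cab=[(T(83,367),(-.1,.03,.03)),(T(322,320),(-.1,-.185,.03)),(T(18,55),(.155,.025,.12)),(T(265,14),(.155,-.18,.12)),(T(292,163),(.025,-.18,.12)),
(S(345,328),(.155,-.18,.12)),(S(632,402),(.155,.025,.12)),(S(417,200),(.025,-.18,.12)),(S(685,265),(.025,.025,.12)),(S(670,120),(0,0,.226))]
rest=[(T(511,253),(.05,.04,.008)),(T(757,210),(.05,-.19,.008)),(T(780,314),(-.05,-.19,.008)),(T(533,361),(-.05,.04,.008)),(T(556,252),None),(S(310,98),(.05,.04,.008)),(S(262,165),(.05,.04,.008))]
rest=[x for x in rest if x[1]][:4]+[(S(262,165),(.05,.04,.008)),(S(310,98),(-.05,.04,.008)),(S(33,103),(.05,-.19,.008))]
blk=[(T(525,268),(.03,.025,.042)),(T(757,228),(.03,-.175,.042)),(T(768,298),(-.03,-.175,.042)),(T(540,338),(-.03,.025,.042)),
(S(58,70),(.03,-.175,.042)),(S(100,30),(-.03,-.175,.042)),(S(295,75),(-.03,.025,.042)),(S(262,115),(.03,.025,.042)),(T(562,297),(0,0,.042)),(S(251,91),(0,0,.042))]
def tf(p,P):
    c,s=np.cos(p[2]),np.sin(p[2]); return (p[0]+c*P[0]-s*P[1],p[1]+s*P[0]+c*P[1],P[2])
def fit(L,x0):
    f=lambda p:np.concatenate([proj(l[0][0],tf(p,l[1]))[0]-l[0][1:] for l in L])
    o=LS(f,x0,loss='soft_l1'); return o.x,f(o.x).reshape(-1,2).round(1).tolist()
if __name__=="__main__":
    for n,L,x0 in(("cab",cab,(.7,.2,0)),("rest",rest,(.65,-.05,0)),("block",blk,(.65,-.05,0))):
        print(n,*fit(L,x0))
    c=fit(cab,(.7,.2,0))[0]
    def f(a): 
        q=(c[0],c[1],c[2]-a[0])
        return np.concatenate([proj(m[0],tf(q,P))[0]-m[1:] for m,P in [(S(522,112),(.008,-.155,.128)),(S(540,105),(-.008,-.155,.128)),(S(572,112),(.008,-.1,.164)),(S(622,150),(-.008,-.05,.164))]])
    o=LS(f,[.3]);q=(c[0],c[1],c[2]-o.x[0]);print("door",o.x,f(o.x).round(1),"grip",tf(q,(0,-.075,.146)))
    print(atz(*T(562,297),.042),atz(*S(251,91),.042))
E
python3 fit.py
```

```text
cab [0.56054289 0.28148004 0.16969357] [[-1.6, 0.4], [-0.0, 0.2], [-0.8, -0.0], [-1.3, -0.9], [-0.6, -0.4], [-2.1, -1.9], [0.1, 0.4], [-1.8, -1.7], [0.0, -0.4], [-0.1, -0.7]]
rest [ 0.50989014 -0.13202866  0.1556967 ] [[-1.0, -0.1], [-0.1, -0.4], [0.4, 0.8], [-0.9, 0.5], [-0.7, 0.2], [0.2, -1.1], [-1.6, 0.0]]
block [ 0.50690422 -0.12366554  0.15548331] [[-0.0, 0.4], [-2.1, 0.5], [-1.1, -0.2], [-0.3, -0.1], [-0.5, -1.3], [-1.9, -1.2], [-0.8, -0.1], [-0.4, 0.7], [-0.5, 0.4], [-0.2, -0.4]]
door [0.60639486] [-0.3 -0.8 -0.5 -1.1 -1.5 -0.1  1.2 -2.3] grip (np.float64(0.5288214438271305), np.float64(0.2135186542730136), 0.146)
[ 0.50823533 -0.12540331  0.042     ] [ 0.50846052 -0.12174634  0.042     ]
```

```bash
cat >> h.py <<'E'
def go(P,yaw=None):
    "shift in present tool axes to put the TCP at P; turn in units to bring tool x to world heading yaw (rad)"
    s=r.sense();R=s["ee_rot"];d=R.T@(np.array(P)-s["tcp_pos"])
    out="shift %s"%d.round(4)
    if yaw is not None:
        X=np.array([np.cos(yaw),np.sin(yaw),0]);Z=np.array([0,0,-1.]);G=np.c_[X,np.cross(Z,X),Z]
        out+=" turn %s"%(cv2.Rodrigues(R.T@G)[0].ravel()/np.radians(6)).round(3)
    print(out,"tcp",s["tcp_pos"].round(4),"F",s["wrist_force"].round(2),"w",round(s["gripper_width"]*.087,4),"gf",round(s["gripper_force"],1),"t",round(s["time_s"],1))
E
python3 -m handwheel '[[[0,0,0,-0.0313,0.0327,-0.011,0.087],[0,0,0,-0.0313,0.0327,-0.011,0.087],[0,0,0,-0.0313,0.0327,-0.011,0.087],[0,0,0,-0.0313,0.0327,-0.011,0.087],[0,0,0,-0.0313,0.0327,-0.011,0.087],[0,0,0,-0.0313,0.0327,-0.011,0.087],[0,0,0,-0.0313,0.0327,-0.011,0.087],[0,0,0,-0.0313,0.0327,-0.011,0.087],[0,0,0,-0.0313,0.0327,-0.011,0.087],[0,0,0,-0.0313,0.0327,-0.011,0.087],[0,0,0,-0.0313,0.0327,0,0.087],[0,0,0,-0.0313,0.0327,0,0.087]]]'
python3 -m handwheel '[[[0,0,0,-0.0313,0.0327,0,0.087],[0,0,0,-0.0313,0.0327,0,0.087],[0,0,0,-0.0313,0.0327,0,0.087],[0,0,0,-0.0313,0.0327,0,0.087],[0,0,-1.0,-0.025,0.026,0,0.087],[0,0,-1.0,0,0,0,0.087],[0,0,-1.0,0,0,0,0.087],[0,0,-1.0,0,0,0,0.087],[0,0,-1.0,0,0,0,0.087],[0,0,-1.0,0,0,0,0.087],[0,0,-0.8,0,0,0,0.087],[0,0,0,0,0,0,0.087]]]'
python3 - <<'E'
from h import *
s=r.sense();snap("wrist","w1.png");np.savez("w1.npz",p=s["tcp_pos"],R=s["ee_rot"])
go([.5605,.2815,.33],-2.008)
E
```

```text
time_s: 1.3
tcp_pos: [0.4378, -0.0578, 0.3329]
ee_rot: [[-0.913, -0.407, 0.001], [-0.407, 0.913, 0.0], [-0.001, 0.0, -1.0]]
wrist_force: [1.0, -0.7, -0.7]
gripper_width: 1.001
gripper_force: 0.0
time_s: 2.5
tcp_pos: [0.5109, 0.1446, 0.3321]
ee_rot: [[-0.426, -0.905, -0.001], [-0.905, 0.426, -0.0], [0.001, 0.001, -1.0]]
wrist_force: [0.8, -0.2, 0.7]
gripper_width: 0.998
gripper_force: 0.0
shift [-0.145   0.0138  0.002 ] turn [ 0.006 -0.007 -0.043] tcp [0.511  0.1445 0.3321] F [-0.33 -0.05 -0.01] w 0.0871 gf 0.0 t 2.5
```

View pics/w1.png

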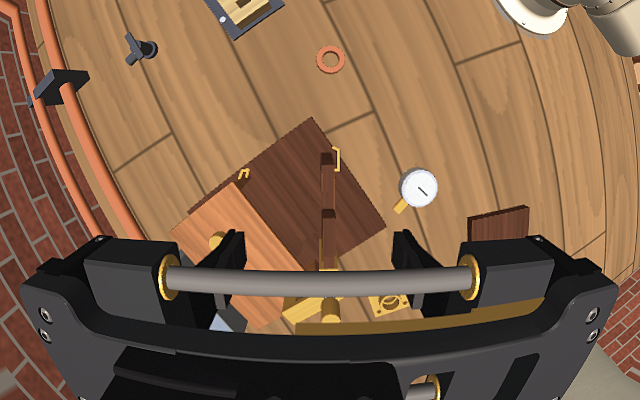

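The wrist picture shows the door pointing straight up in it: the tab from (327,153) to (328,212), the bracket arm near (310,305), and the knob near (330,310). That confirms the door's heading, and I check it in numbers.

```bash
cat >> h.py <<'E'
def wz(p,R,u,v,z):
    c=cams.get_calibration("wrist");K=np.array(c["camera_matrix"]);T=np.array(c["T_tool_cam"])
    a=np.array([u-K[0,2],v-K[1,2]])/K[0,0];th=np.hypot(*a)
    d=R@T[:3,:3]@np.r_[a/th*np.sin(th),np.cos(th)];o=p+R@T[:3,3];return o+d*(z-o[2])/d[2]
def wproj(p,R,P):
    c=cams.get_calibration("wrist");K=np.array(c["camera_matrix"]);T=np.array(c["T_tool_cam"])
    q=T[:3,:3].T@(R.T@(np.array(P)-p)-T[:3,3]);th=np.arctan2(np.hypot(q[0],q[1]),q[2])
    return K[:2,2]+K[0,0]*th*q[:2]/np.hypot(q[0],q[1])
E
python3 - <<'E'
from h import *
from fit import tf
d=np.load("w1.npz");p,R=d["p"],d["R"]
a,b=wz(p,R,327,153,.164),wz(p,R,328,212,.164);print(a,b,np.linalg.norm(a-b),(a+b)/2,np.degrees(np.arctan2(*(a-b)[1::-1])))
c=(.5605,.2815,.1697)
for P in[(-.1,-.185,.03),(-.1,.03,.03),(0,0,.226),(.025,-.18,.12)]:print(P,wproj(p,R,tf(c,P)).round())
c=(.5605,.2815,.1697-.606)
for P in[(0,-.05,.164),(0,-.1,.164),(0,-.155,.128)]:print(P,wproj(p,R,tf(c,P)).round())
E
```

```text
[0.49135806 0.12291203 0.164     ] [0.51855175 0.18439103 0.164     ] 0.06722473635500374 [0.50495491 0.15365153 0.164     ] -113.8609980615526
(-0.1, -0.185, 0.03) [312. 115.]
(-0.1, 0.03, 0.03) [387. 226.]
(0, 0, 0.226) [331. 321.]
(0.025, -0.18, 0.12) [233. 180.]
(0, -0.05, 0.164) [330. 256.]
(0, -0.1, 0.164) [331. 217.]
(0, -0.155, 0.128) [330. 163.]
```

```bash
python3 -m handwheel '[[[0,0,0,-0.0363,0.0035,0,0.087],[0,0,0,-0.0363,0.0035,0,0.087],[0,0,0,-0.0363,0.0035,0,0.087],[0,0,0,-0.0363,0.0035,0,0.087],[0,0,0,0,0,0.04,0.087],[0,0,0,0,0,0.04,0.087],[0,0,0,0,0,0.03,0.07],[0,0,0,0,0,0.02,0.06],[0,0,0,0,0,0.01,0.06],[0,0,0,0,0,0,0.06],[0,0,0,0,0,0,0.06]]]'
python3 - <<'E'
from h import *
s=r.sense();snap("wrist","w2.png");np.savez("w2.npz",p=s["tcp_pos"],R=s["ee_rot"]);go([.5605,.2815,.190],-2.008)
E
```

```text
time_s: 3.65
tcp_pos: [0.561, 0.2823, 0.1937]
ee_rot: [[-0.426, -0.905, 0.002], [-0.905, 0.426, 0.001], [-0.001, -0.001, -1.0]]
wrist_force: [-0.7, -0.3, 0.4]
gripper_width: 0.704
gripper_force: 0.0
shift [0.0012 0.0002 0.0042] turn [-0.015  0.023 -0.028] tcp [0.5612 0.2824 0.1942] F [-0.08 -0.04 -0.37] w 0.061 gf 0.0 t 3.7
```

View pics/w2.png

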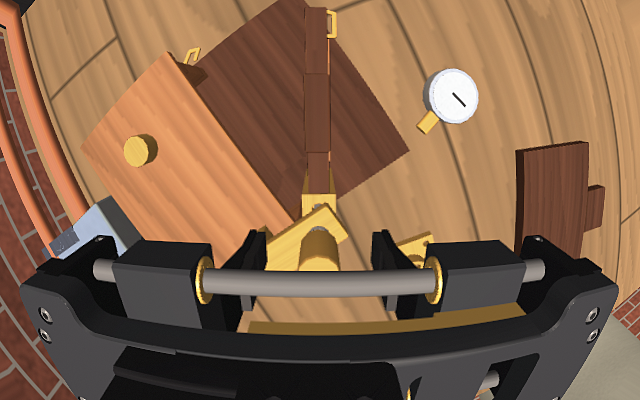

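The fingers at (250,245) and (392,245) straddle the knob at (320,250), so it is well centred. The tab runs from (317,75) to (317,152). I grip the knob and draw the pin.

```bash
python3 - <<'E'
from h import *
d=np.load("w2.npz");p,R=d["p"],d["R"]
a,b=wz(p,R,317,75,.164),wz(p,R,317,152,.164);print(a,b,np.linalg.norm(a-b),(a+b)/2,np.degrees(np.arctan2(*(a-b)[1::-1])))
E
python3 -m handwheel '[[[0,0,0,0,0,0.002,0.03],[0,0,0,0,0,0,0.01],[0,0,0,0,0,0,0.01],[0,0,0,0,0,0,0.01],[0,0,0,0,0,0,0.01],[0,0,0,0,0,0,0.01],[0,0,0,0,0,0,0.01]]]'
python3 -m handwheel '[[[0,0,0,0,0,-0.005,0.01],[0,0,0,0,0,-0.006,0.01],[0,0,0,0,0,-0.006,0.01],[0,0,0,0,0,-0.006,0.01],[0,0,0,0,0,-0.006,0.01],[0,0,0,0,0,-0.006,0.01],[0,0,0,0,0,-0.004,0.01],[0,0,0,0,0,-0.002,0.01],[0,0,0,0,0,-0.001,0.01],[0,0,0,0,0,0,0.01],[0,0,0,0,0,0,0.01]]]'
```

```text
[0.52068122 0.1930468  0.164     ] [0.5411265  0.23634551 0.164     ] 0.047883061423549735 [0.53090386 0.21469615 0.164     ] -115.27628851474752
time_s: 4.4
tcp_pos: [0.5609, 0.2817, 0.1907]
ee_rot: [[-0.426, -0.905, 0.001], [-0.905, 0.426, -0.0], [-0.0, -0.001, -1.0]]
wrist_force: [1.8, -1.6, -0.1]
gripper_width: 0.243
gripper_force: 30.0
time_s: 5.5
tcp_pos: [0.5608, 0.2817, 0.2315]
ee_rot: [[-0.426, -0.905, -0.0], [-0.905, 0.426, -0.0], [0.001, 0.0, -1.0]]
wrist_force: [5.2, -1.6, -5.7]
gripper_width: 0.246
gripper_force: 30.0
```

```bash
python3 -m handwheel '[[[0,0,0,0,0,-0.001,0.01],[0,0,0,0,0,-0.001,0.01],[0,0,0,0,0,-0.0005,0.01],[0,0,0,0,0,0,0.01],[0,0,0,0,0,0,0.01]]]'
python3 -m handwheel '[[[0,0,0,0,0,0,0.06],[0,0,0,0,0,0,0.06],[0,0,0,0,0,0,0.06],[0,0,0,0,0,-0.03,0.06],[0,0,0,0,0,-0.03,0.06],[0,0,0,0,0,0,0.06],[0,0,0,0,0,0,0.06]]]'
python3 - <<'E'
from h import *
go([.5309,.2147,.131],np.radians(-115.3))
E
```

```text
time_s: 6.0
tcp_pos: [0.5607, 0.2817, 0.2329]
ee_rot: [[-0.427, -0.904, -0.001], [-0.904, 0.427, -0.001], [0.001, 0.001, -1.0]]
wrist_force: [6.6, -0.7, -9.9]
gripper_width: 0.245
gripper_force: 30.0
time_s: 6.7
tcp_pos: [0.5602, 0.2823, 0.2964]
ee_rot: [[-0.426, -0.905, 0.001], [-0.905, 0.426, 0.002], [-0.003, -0.0, -1.0]]
wrist_force: [-0.6, -0.0, -0.3]
gripper_width: 0.676
gripper_force: 0.0
shift [ 0.074  -0.0022  0.1653] turn [-0.004  0.024  0.018] tcp [0.5602 0.2823 0.2964] F [-0.55 -0.04 -0.3 ] w 0.0588 gf 0.0 t 6.7
```

```bash
python3 -m handwheel '[[[0,0,0,0.037,-0.001,0,0.06],[0,0,0,0.037,-0.001,0,0.06],[0,0,0,0,0,0.04,0.05],[0,0,0,0,0,0.04,0.05],[0,0,0,0,0,0.04,0.05],[0,0,0,0,0,0.03,0.05],[0,0,0,0,0,0.015,0.05],[0,0,0,0,0,0,0.05],[0,0,0,0,0,0,0.05]]]'
python3 - <<'E'
from h import *
s=r.sense();im=snap("wrist","w3.png");cv2.imwrite('pics/w3c.png',cv2.resize(im[100:400,200:440,::-1],None,fx=2,fy=2));go([.5309,.2147,.131],np.radians(-115.3))
E
```

```text
time_s: 7.6
tcp_pos: [0.5306, 0.2141, 0.13]
ee_rot: [[-0.426, -0.905, -0.0], [-0.905, 0.426, -0.001], [0.001, 0.0, -1.0]]
wrist_force: [0.3, 0.2, 0.3]
gripper_width: 0.579
gripper_force: 0.0
shift [-0.0002  0.0003 -0.0002] turn [-0.008  0.008  0.019] tcp [0.5311 0.2144 0.1308] F [ 0.18 -0.21  1.54] w 0.0498 gf 0.0 t 7.7
```

View pics/w3c.png

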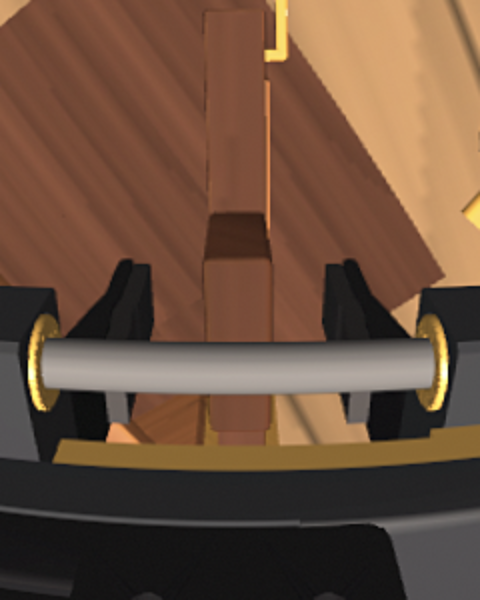

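The tab at crop (238,340) sits centred between the fingers, whose inner faces are at crop x 150 and 325. I close on it and lift.

```bash
python3 -m handwheel '[[[0,0,0,0,0,0,0.03],[0,0,0,0,0,0,0.005],[0,0,0,0,0,0,0.005],[0,0,0,0,0,0,0.005],[0,0,0,0,0,0,0.005],[0,0,0,0,0,0,0.005],[0,0,0,0,0,0,0.005]]]'
python3 -m handwheel '[[[0,0,0,0,0,-0.002,0.005],[0,0,0,0,0,-0.003,0.005],[0,0,0,0,0,-0.005,0.005],[0,0,0,0,0,-0.005,0.005],[0,0,0,0,0,-0.005,0.005],[0,0,0,0,0,-0.004,0.005],[0,0,0,0,0,-0.001,0.005],[0,0,0,0,0,0,0.005],[0,0,0,0,0,0,0.005]]]'
python3 - <<'E'
from h import *
s=r.sense();P=s["tcp_pos"]+.13*np.array([-np.cos(.1697),-np.sin(.1697),0]);go(P)
print(s["moment"])
E
```

```text
time_s: 8.35
tcp_pos: [0.5307, 0.2142, 0.1302]
ee_rot: [[-0.426, -0.905, 0.0], [-0.905, 0.426, 0.0], [-0.0, -0.0, -1.0]]
wrist_force: [-1.0, 0.1, 1.2]
gripper_width: 0.18
gripper_force: 29.9
time_s: 9.25
tcp_pos: [0.5305, 0.214, 0.1549]
ee_rot: [[-0.426, -0.905, -0.0], [-0.905, 0.426, -0.0], [0.0, 0.0, -1.0]]
wrist_force: [0.3, -0.8, -3.1]
gripper_width: 0.18
gripper_force: 29.9
shift [7.440e-02 1.066e-01 1.000e-04] tcp [0.5305 0.214  0.1549] F [ 0.27 -0.77 -3.11] w 0.0157 gf 29.9 t 9.2
[ 0.03142194  0.07707423 -0.01959394]
```

```bash
python3 -m handwheel '[[[0,0,0,0.003,0.004,0,0.005],[0,0,0,0.006,0.0085,0,0.005],[0,0,0,0.008,0.0115,0,0.005],[0,0,0,0.0115,0.0165,0,0.005],[0,0,0,0.0115,0.0165,0,0.005],[0,0,0,0.0115,0.0165,0,0.005],[0,0,0,0.0115,0.0165,0,0.005],[0,0,0,0.0115,0.0165,0,0.005],[0,0,0,0,0,-0.02,0.005],[0,0,0,0,0,-0.03,0.005],[0,0,0,0,0,-0.01,0.005],[0,0,0,0,0,0,0.005]]]'
python3 - <<'E'
from h import *
from fit import tf
b=(.5075,-.1235,.1555)
s=r.sense();print(s["moment"]);g=tf(b,(0,-.075,0));print(g);go([g[0],g[1],.185],.1555-np.pi/2)
E
```

```text
time_s: 10.45
tcp_pos: [0.4027, 0.1926, 0.2163]
ee_rot: [[-0.426, -0.905, 0.003], [-0.905, 0.426, 0.003], [-0.004, -0.001, -1.0]]
wrist_force: [0.0, -0.0, -3.2]
gripper_width: 0.18
gripper_force: 30.0
[-0.09632715  0.11515289  0.00437819]
(np.float64(0.5191155564303825), np.float64(-0.19759506629197787), 0)
shift [ 0.3036 -0.2714  0.0304] turn [-0.021  0.033 -5.685] tcp [0.4027 0.1926 0.2163] F [ 0.04 -0.01 -3.17] w 0.0157 gf 30.0 t 10.4
```

```bash
python3 -m handwheel '[[[0,0,0,0.03,-0.027,0,0.005],[0,0,0,0.03,-0.027,0,0.005],[0,0,0,0.03,-0.027,0,0.005],[0,0,0,0.03,-0.027,0,0.005],[0,0,0,0.03,-0.027,0,0.005],[0,0,0,0.03,-0.027,0,0.005],[0,0,-0.95,0.02,-0.02,0,0.005],[0,0,-0.95,0,0,0,0.005],[0,0,-0.95,0,0,0,0.005],[0,0,-0.95,0,0,0,0.005],[0,0,-0.95,0,0,0,0.005],[0,0,-0.935,0,0,0,0.005]]]'
python3 -m handwheel '[[[0,0,0,0,0,0,0.005],[0,0,0,0,0,0,0.005],[0,0,0,0,0,0,0.005]]]'
python3 - <<'E'
from h import *
s=r.sense();im=snap("wrist","w4.png");np.savez("w4.npz",p=s["tcp_pos"],R=s["ee_rot"]);go([.5191,-.1976,.185],.1555-np.pi/2)
p,R=np.array([.5309,.2143,.1305]),np.array([[-.426,-.905,0],[-.905,.426,0],[0,0,-1.]])
for v,z,o in((229,.164,.025),(105,.128,.08),(206,.128,None)):
    P=wz(p,R,318.5,v,z);print(v,(R.T@(P-p)).round(4),o)
print("bore px",wproj(s["tcp_pos"],s["ee_rot"],[.5075,-.1237,.042]))
E
```

```text
time_s: 11.65
tcp_pos: [0.4808, -0.0665, 0.2128]
ee_rot: [[0.158, -0.987, -0.004], [-0.987, -0.158, 0.0], [-0.001, 0.004, -1.0]]
wrist_force: [0.1, -0.5, -3.5]
gripper_width: 0.184
gripper_force: 30.0
time_s: 11.95
tcp_pos: [0.4817, -0.0664, 0.2143]
ee_rot: [[0.153, -0.988, -0.001], [-0.988, -0.153, -0.0], [-0.0, 0.001, -1.0]]
wrist_force: [0.4, -0.8, -3.3]
gripper_width: 0.179
gripper_force: 30.0
shift [ 0.1354 -0.0167  0.0295] turn [ 0.008  0.001 -0.012] tcp [ 0.4818 -0.0664  0.2145] F [-0.11 -1.08 -2.73] w 0.0158 gf 30.0 t 12.0
229 [ 0.0254 -0.0008 -0.0335] 0.025
105 [ 0.0798 -0.0008  0.0025] 0.08
206 [ 0.0242 -0.0009  0.0025] None
bore px [303.61867007 122.85088979]
```

View pics/w4.png

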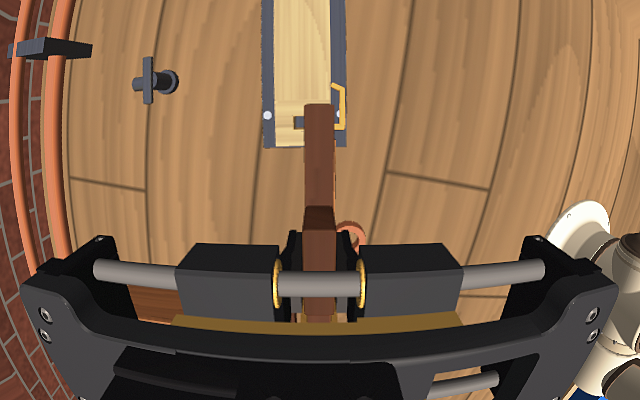

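The rest is ahead at (303,90). The bore's visible part at (300,122) matches the predicted (304,123), so I move above it and lower.

```bash
python3 -m handwheel '[[[0,0,0,0.035,-0.004,0,0.005],[0,0,0,0.035,-0.004,0,0.005],[0,0,0,0.035,-0.004,0,0.005],[0,0,0,0.03,-0.0045,0.01,0.005],[0,0,0,0,0,0.02,0.005],[0,0,0,0,0,0.012,0.005],[0,0,0,0,0,0.005,0.005],[0,0,0,0,0,0,0.005],[0,0,0,0,0,0,0.005],[0,0,0,0,0,0,0.005]]]'
python3 - <<'E'
from h import *
go([.5191,-.1976,.1645],.1555-np.pi/2);print(r.sense()["moment"])
E
```

```text
time_s: 13.0
tcp_pos: [0.52, -0.1968, 0.1692]
ee_rot: [[0.156, -0.988, 0.002], [-0.988, -0.156, -0.0], [0.001, -0.002, -1.0]]
wrist_force: [0.4, -0.4, -4.2]
gripper_width: 0.18
gripper_force: 30.0
shift [0.0006 0.001  0.0047] turn [-0.02  -0.007  0.009] tcp [ 0.52   -0.1968  0.1692] F [ 0.38 -0.39 -4.22] w 0.0157 gf 30.0 t 13.0
[-0.02734519  0.09375317  0.02737104]
```

```bash
python3 -m handwheel '[[[0,0,0,0.0006,0.001,0.002,0.005],[0,0,0,0,0,0.002,0.005],[0,0,0,0,0,0.001,0.005],[0,0,0,0,0,0.001,0.005],[0,0,0,0,0,0.001,0.005],[0,0,0,0,0,0.001,0.005],[0,0,0,0,0,0.001,0.005],[0,0,0,0,0,0.0005,0.005],[0,0,0,0,0,0,0.005]]]'
python3 - <<'E'
from h import *
go([.5191,-.1976,.1425],.1555-np.pi/2);print(r.sense()["moment"])
E
```

```text
time_s: 13.9
tcp_pos: [0.5183, -0.198, 0.1584]
ee_rot: [[0.155, -0.988, -0.0], [-0.988, -0.155, 0.0], [-0.0, 0.0, -1.0]]
wrist_force: [0.3, -0.6, -3.6]
gripper_width: 0.18
gripper_force: 30.0
shift [-0.0002 -0.0008  0.0159] turn [ 0.002  0.    -0.001] tcp [ 0.5183 -0.198   0.1584] F [ 0.33 -0.57 -3.56] w 0.0157 gf 30.0 t 13.9
[-0.04354546  0.07114013 -0.00133608]
```

```bash
python3 -m handwheel '[[[0,0,0,0,0,0.001,0.005],[0,0,0,0,0,0.001,0.005],[0,0,0,0,0,0.001,0.005],[0,0,0,0,0,0,0.005],[0,0,0,0,0,0,0.005]]]'
python3 - <<'E'
from h import *
go([.5191,-.1976,.1425],.1555-np.pi/2);print(r.sense()["moment"])
E
```

```text
time_s: 14.4
tcp_pos: [0.5184, -0.198, 0.1555]
ee_rot: [[0.155, -0.988, -0.0], [-0.988, -0.155, -0.0], [0.0, 0.0, -1.0]]
wrist_force: [0.2, -0.3, -2.0]
gripper_width: 0.175
gripper_force: 30.0
shift [-0.0003 -0.0008  0.013 ] turn [ 0.001 -0.    -0.001] tcp [ 0.5184 -0.198   0.1555] F [ 0.18 -0.26 -2.01] w 0.0153 gf 30.0 t 14.4
[-0.04824987  0.12127202 -0.02603891]
```

```bash
python3 - <<'E'
from h import *
a=cv2.imread('pics/w4.png').astype(int)
b=snap("wrist","w5.png")[:,:,::-1].astype(int)
cv2.imwrite('pics/w5c.png',np.hstack([cv2.resize(x[60:260,260:380].astype('uint8'),None,fx=3,fy=3) for x in(a,b)]))
print(a[90:115,316].sum(1),b[90:115,316].sum(1))
E
```

```text
[540 540 536 538 539 536 536 533 531 552 547 548 580 408 194 230 229 230
 231 232 231 232 228 230 231] [539 538 538 539 536 539 535 540 538 537 538 543 567 398 191 226 230 233
 229 230 231 227 228 229 230]
```

View pics/w5c.png

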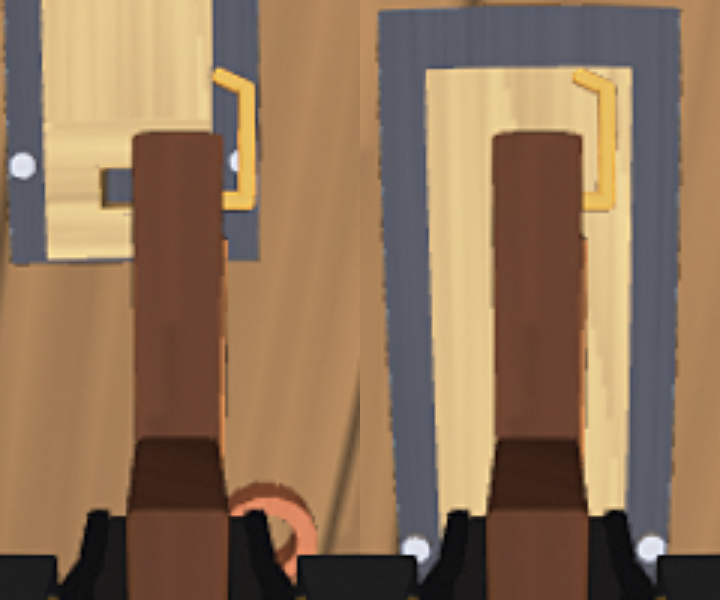

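```bash
python3 - <<'E'
from h import *
from fit import tf
s=r.sense();p,R=s["tcp_pos"],s["ee_rot"]
L,Rr=wz(p,R,260+55/3,243,.008),wz(p,R,260+291/3,243,.008);print("studs now",L,Rr)
m=(L+Rr)/2
d=np.load("w4.npz");q,Q=d["p"],d["R"]
l=wz(q,Q,260+21/3,60+165/3,.008);l2=wz(q,Q,260+237/3,60+161/3,.008);print("studs w4",l,l2)
for a in (102,134):print("bore w4",wz(q,Q,260+a/3,60+(168)/3,.042),wz(q,Q,260+a/3,60+208/3,.042))
bl=[wz(p,R,260+(427-360)/3,60+68/3,.042),wz(p,R,260+(633-360)/3,60+68/3,.042)];print("block far end",bl)
u=np.array([.155,-.988,0]);c=(bl[0]+bl[1])/2;print("bore from far end",c-u*.175,"tip",p-u*.075)
e=wz(q,Q,260+90/3,60+260/3,.042);print("near edge along",(e-u*-.0)@u-.0,"tip along",(p-u*.075)@u,"bore along from near",e@u+.025)
go(p)
E
```

```text
studs now [ 0.55289725 -0.12346787  0.008     ] [ 0.46670404 -0.13700601  0.008     ]
studs w4 [ 0.55335981 -0.12493788  0.008     ] [ 0.46927378 -0.13879405  0.008     ]
bore w4 [ 0.51879413 -0.12957042  0.042     ] [ 0.51673526 -0.11525329  0.042     ]
bore w4 [ 0.50747918 -0.13119719  0.042     ] [ 0.50535664 -0.11690925  0.042     ]
block far end [array([ 0.5661419 , -0.29187019,  0.042     ]), array([ 0.50674152, -0.30106394,  0.042     ])]
bore from far end [ 0.50931671 -0.12356707  0.042     ] tip [ 0.50679416 -0.1238556   0.15558741]
near edge along 0.17505567263818395 tip along 0.200922431674712 bore along from near 0.20005567263818394
shift [0. 0. 0.] tcp [ 0.5184 -0.198   0.1556] F [-0.22  0.25 -3.35] w 0.0156 gf 30.0 t 14.4
```

```bash
python3 -m handwheel '[[[0,0,0,0,-0.0015,0,0.005],[0,0,0,0,0,0.001,0.005],[0,0,0,0,0,0.001,0.005],[0,0,0,0,0,0.001,0.005],[0,0,0,0,0,0.001,0.005],[0,0,0,0,0,0,0.005]]]'
python3 -m handwheel '[[[0,0,0,0,0,0.001,0.005],[0,0,0,0,0,0.001,0.005],[0,0,0,0,0,0.001,0.005],[0,0,0,0,0,0.001,0.005],[0,0,0,0,0,0,0.005]]]'
```

```text
time_s: 15.05
tcp_pos: [0.5197, -0.1977, 0.1513]
ee_rot: [[0.155, -0.988, -0.0], [-0.988, -0.155, 0.0], [-0.0, 0.0, -1.0]]
wrist_force: [-0.6, -0.3, -2.6]
gripper_width: 0.181
gripper_force: 30.0
time_s: 15.55
tcp_pos: [0.5198, -0.1977, 0.1473]
ee_rot: [[0.155, -0.988, -0.0], [-0.988, -0.155, 0.0], [-0.0, 0.0, -1.0]]
wrist_force: [0.1, -0.0, -3.4]
gripper_width: 0.182
gripper_force: 30.0
```

Sliding in freely. I go on to the bottom.

```bash
python3 -m handwheel '[[[0,0,0,0,0,0.001,0.005],[0,0,0,0,0,0.001,0.005],[0,0,0,0,0,0.001,0.005],[0,0,0,0,0,0.0005,0.005],[0,0,0,0,0,0.0005,0.005],[0,0,0,0,0,0,0.005],[0,0,0,0,0,0,0.005]]]'
```

```text
time_s: 16.25
tcp_pos: [0.5199, -0.1977, 0.1436]
ee_rot: [[0.155, -0.988, 0.0], [-0.988, -0.155, -0.0], [0.0, -0.0, -1.0]]
wrist_force: [0.1, 0.1, -3.4]
gripper_width: 0.183
gripper_force: 30.0
```

```bash
python3 -m handwheel '[[[0,0,0,0,0,0.0005,0.005],[0,0,0,0,0,0.0005,0.005],[0,0,0,0,0,0.0005,0.005],[0,0,0,0,0,0,0.005],[0,0,0,0,0,0,0.005]]]'
```

```text
time_s: 16.75
tcp_pos: [0.5202, -0.1981, 0.1428]
ee_rot: [[0.155, -0.988, 0.001], [-0.988, -0.155, -0.001], [0.001, -0.001, -1.0]]
wrist_force: [-1.0, -1.7, 1.1]
gripper_width: 0.182
gripper_force: 30.0
```

Seated, with contact at the expected height. I release and rise.

```bash
python3 -m handwheel '[[[0,0,0,0,0,0,0.017],[0,0,0,0,0,0,0.025],[0,0,0,0,0,0,0.04],[0,0,0,0,0,0,0.05],[0,0,0,0,0,0,0.05],[0,0,0,0,0,-0.01,0.05],[0,0,0,0,0,-0.03,0.05],[0,0,0,0,0,-0.045,0.05],[0,0,0,0,0,-0.045,0.05],[0,0,0,0,0,-0.04,0.05],[0,0,0,0,0,-0.02,0.05],[0,0,0,0,0,0,0.05]]]'
python3 - <<'E'
from h import *
go([.5607,.2817,.3325],-2.008)
a=snap("wrist","w6.png");b=snap("scene","s6.png")
cv2.imwrite('pics/v6.png',np.hstack([cv2.resize(a[:,180:500,::-1],(400,500)),cv2.resize(b[140:260,190:286,::-1],(400,500))]))
E
```

```text
time_s: 17.95
tcp_pos: [0.5212, -0.1982, 0.3371]
ee_rot: [[0.155, -0.988, 0.009], [-0.988, -0.155, -0.002], [0.003, -0.009, -1.0]]
wrist_force: [0.2, -0.1, -0.1]
gripper_width: 0.576
gripper_force: 0.0
shift [-0.468  -0.1133  0.004 ] turn [-0.091 -0.006  5.661] tcp [ 0.5212 -0.1982  0.3371] F [ 0.2  -0.14 -0.09] w 0.0501 gf 0.0 t 17.9
```

View pics/v6.png

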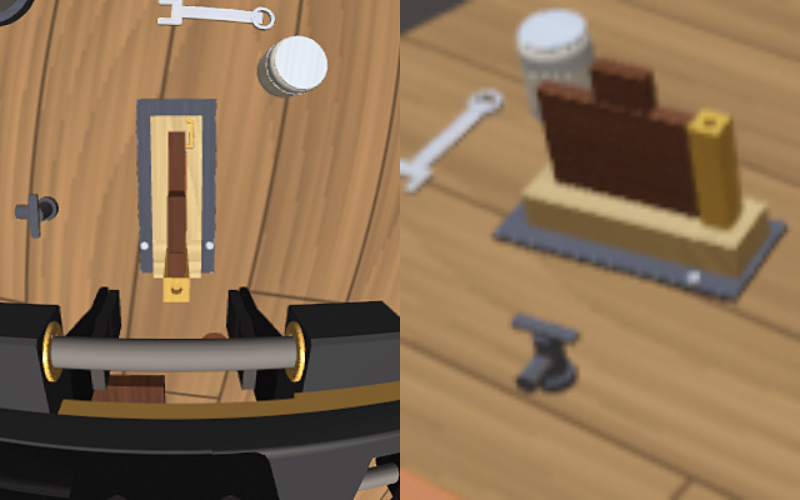

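The door stands upright and home on the block: wrist view at (177,210), scene view with the hinge block at (715,165) and its underside on the block. Now I go over the knob with the fingers closed.

```bash
python3 -m handwheel '[[[0,0,0,-0.03,-0.007,0,0.02],[0,0,0,-0.039,-0.0095,0,0.0],[0,0,0,-0.04,-0.0097,0,0.0],[0,0,0,-0.04,-0.0097,0,0.0],[0,0,0,-0.04,-0.0097,0,0.0],[0,0,0,-0.04,-0.0097,0,0.0],[0,0,0,-0.04,-0.0097,0,0.0],[0,0,0,-0.04,-0.0097,0,0.0],[0,0,0,-0.04,-0.0097,0,0.0],[0,0,0,-0.04,-0.0097,0,0.0],[0,0,0,-0.04,-0.0097,0,0.0],[0,0,0,-0.038,-0.009,0,0.0]]]'
python3 -m handwheel '[[[0,0,0,0,0,0.02,0.0],[0,0,0,0,0,0.02,0.0],[0,0,0,0,0,0,0.0],[0,0,0,0,0,0,0.0]]]'
python3 - <<'E'
from h import *
go([.5607,.2817,.226])
E
```

```text
time_s: 19.25
tcp_pos: [0.5583, 0.2826, 0.33]
ee_rot: [[0.155, -0.988, -0.003], [-0.988, -0.155, -0.002], [0.002, 0.003, -1.0]]
wrist_force: [1.1, -0.5, 0.2]
gripper_width: 0.003
gripper_force: 0.0
time_s: 19.65
tcp_pos: [0.5588, 0.2807, 0.2912]
ee_rot: [[0.155, -0.988, -0.002], [-0.988, -0.155, -0.002], [0.002, 0.002, -1.0]]
wrist_force: [-0.1, -0.6, 0.5]
gripper_width: 0.004
gripper_force: 0.0
shift [-0.0008 -0.0021  0.0651] tcp [0.5588 0.2807 0.2912] F [-0.09 -0.64  0.54] w 0.0004 gf 0.0 t 19.6
```

```bash
python3 -m handwheel '[[[0,0,0,-0.0008,-0.002,0.01,0],[0,0,0,0,0,0.01,0],[0,0,0,0,0,0.006,0],[0,0,0,0,0,0.006,0],[0,0,0,0,0,0.006,0],[0,0,0,0,0,0.006,0],[0,0,0,0,0,0.006,0],[0,0,0,0,0,0.006,0],[0,0,0,0,0,0.005,0],[0,0,0,0,0,0.002,0],[0,0,0,0,0,0,0]]]'
python3 -m handwheel '[[[0,0,0,0,0,0.001,0],[0,0,0,0,0,0.001,0],[0,0,0,0,0,0,0],[0,0,0,0,0,0,0]]]'
```

```text
time_s: 20.75
tcp_pos: [0.5609, 0.2824, 0.2284]
ee_rot: [[0.155, -0.988, -0.0], [-0.988, -0.155, 0.0], [-0.0, 0.0, -1.0]]
wrist_force: [0.9, -0.1, 0.9]
gripper_width: 0.007
gripper_force: 0.0
time_s: 21.15
tcp_pos: [0.5611, 0.2825, 0.2274]
ee_rot: [[0.155, -0.988, 0.001], [-0.988, -0.155, 0.001], [-0.0, -0.001, -1.0]]
wrist_force: [-0.5, -0.2, 2.5]
gripper_width: 0.007
gripper_force: 1.3
```

```bash
python3 -m handwheel '[[[0,0,0,0,0,0.001,0],[0,0,0,0,0,0.001,0],[0,0,0,0,0,0,0],[0,0,0,0,0,0,0]]]'
python3 -m handwheel '[[[0,0,0,0,0,0.001,0],[0,0,0,0,0,0.0005,0],[0,0,0,0,0,0,0],[0,0,0,0,0,0,0]]]'
```

```text
time_s: 21.55
tcp_pos: [0.5611, 0.2824, 0.2262]
ee_rot: [[0.155, -0.988, 0.001], [-0.988, -0.155, 0.001], [-0.001, -0.002, -1.0]]
wrist_force: [-2.1, 0.8, 5.5]
gripper_width: 0.006
gripper_force: 3.0
time_s: 21.95
tcp_pos: [0.5612, 0.2825, 0.2261]
ee_rot: [[0.155, -0.988, 0.003], [-0.988, -0.155, 0.001], [-0.001, -0.003, -1.0]]
wrist_force: [-3.7, -0.3, 9.3]
gripper_width: 0.004
gripper_force: 5.0
```

The pin is on its lower stop: force rising, height .226 as it must be. I retreat and take a last look.

```bash
python3 -m handwheel '[[[0,0,0,0,0,-0.01,0],[0,0,0,0,0,-0.03,0],[0,0,0,0,0,-0.04,0],[0,0,0,-0.04,0,-0.03,0],[0,0,0,-0.04,0,0,0],[0,0,0,-0.04,0,0,0],[0,0,0,0,0,0,0],[0,0,0,0,0,0,0]]]'
python3 - <<'E'
from h import *
b=snap("scene","s7.png");cv2.imwrite('pics/s7c.png',cv2.resize(b[130:290,200:413,::-1],(796,598)))
E
```

```text
time_s: 22.75
tcp_pos: [0.5419, 0.4014, 0.3321]
ee_rot: [[0.156, -0.988, -0.002], [-0.988, -0.156, -0.002], [0.002, 0.002, -1.0]]
wrist_force: [-1.2, -1.2, 0.1]
gripper_width: 0.002
gripper_force: 0.0
```

View pics/s7c.png

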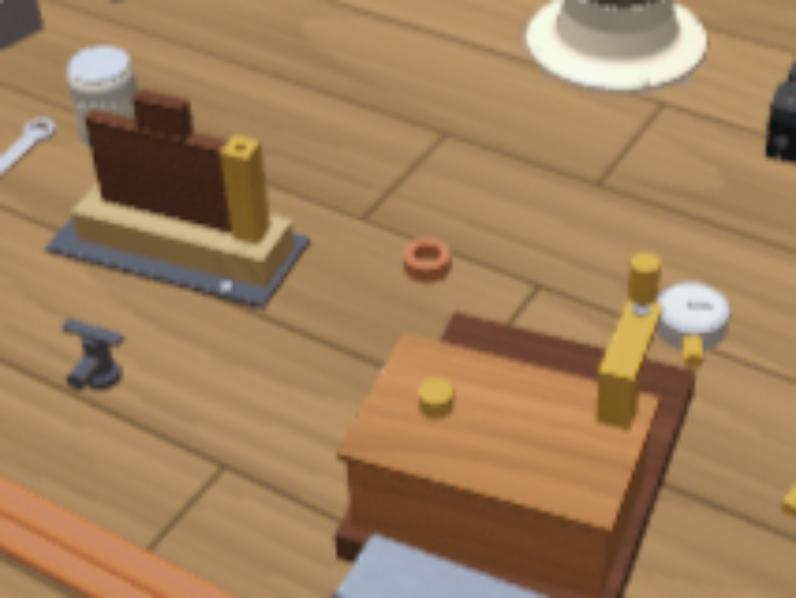

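The door stands home in the rest at (185,170), the knob is down at (645,278), and nothing else has moved.

```bash
python3 -c "
from station import r
print(r.finish_job())"
```

```text
the job is handed in; nothing more can be done
None
```

The job is handed in, with no verdict returned: the door is seated upright in the rest's bore, the hinge pin is pressed back down to its lower stop, and the last picture shows nothing else in view disturbed, at about 23 s on the robot's clock.

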